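# Empty the filter, hang the basket to drip, close the filter

## Robot

A 6-joint arm with a two-finger parallel gripper is mounted at the origin on the work surface. World frame = base frame: x ahead of the robot, y to its left, z up, the work surface at z = 0. Lengths are in m, angles in rad, forces in N, time in s.
With the tool pointing down it reaches from about 0.3 to 0.875 m from the base axis. Payload 6.4 kg.
Tool frame: the origin (TCP) lies midway between the tips of the shut fingers; the grasp point (between the pads) lies 19 mm behind it; z points along the fingers, y is the line along which they close (so a half turn about z gives the same grasp; the last joint's range is limited). The gripper opens to 85 mm and grips with 20 to 120 N. Pads are 22 mm wide; open, the fingers measure 114 mm over their backs; the gripper's body (76 mm by 85 mm) begins 54 mm behind the grasp point. The pads swing forward as they close: fully open they stand 13 mm farther back than shut.
Start: joints at [-1.483, 0.181, 1.607, -0, 1.354, -0.206], TCP at [0.167, -0.55, 0.231] pointing down, gripper open.
Joint ranges: [-2.99, 2.99], [-0.89, 2.07], [0.3, 2.58], [-1.14, 4.28], [0, 2.63], [-3.12, 3.12]. Speed limits (rad/s): [2.57, 2.57, 3.01, 3.14, 3.14, 3.14].

## Interface

Orientations are given as a unit quaternion [w, x, y, z].
In Python, from bench import ctrl gives the robot as it stands. The module is installed in compiled form; this text tells all that it offers.
- The arm moves only by the tool move_arm, never from a script. Its argument "plan" is one flat list of numbers, 6 for each row, row after row: the shift along the world's x, y, z in units of 50 mm (1.0 is 50 mm), then the turn, a rotation vector about the world's x, y, z in rad. A call has 1 to 10 rows; each row is the pose to reach, as a shift and turn from the pose commanded when the call began; what a row does not reach only later rows make up. A row lasts 1/8 s, in which the tool goes at most 62.5 mm and 10.7 degrees, less where a joint would pass 70% of its speed; a pose out of reach is approached as far as the arm can. A call with a gripper value outside its range is refused whole. "grip" is the finger opening in mm, from 0 to 85.4, set as the call begins (left out, the last holds). The fingers move at their own pace and stop on an object; the grip force is fixed at half the most. Time passes only in rows, so rows that repeat a pose let the fingers close. It gives the time, the measured TCP pose, the force, the opening and the grip force at its end, in the units of the state.
- ctrl.get_obs(): the state, without advancing time (a new reading comes with each control period).
- ctrl.camera(name): name is "scene" or "top"; returns a dict with "pixels" (400x640x3 uint8, red, green, blue), "fx", "fy", "cx", "cy" (pixels), "dist_coeffs" ([k1, k2, p1, p2, k3] as OpenCV has them; the pictures are not rectified), "origin" and "attitude" of the camera in the world. Camera axes: x right, y down, z forward; pixel columns grow to the right and rows downward; lengths in m; the calibration is good to about 2 mm. A picture is of the moment at which its call begins. There is no depth.
- ctrl.hand_in(): hands the job in; it is judged then, once.
The state is a dict: "time_s": time; "q": joint angles; "dq": joint speeds; "joint_efforts": joint torques, N m; "eef_pos": TCP position; "eef_rot": TCP orientation; "wrist_force": force on the tool from outside, world axes, zero at the start; "torque": the same for the moment, N m; "opening": opening from 0.0 (shut) to 1.0 (fully open); "grasp_force": force on a finger pad.
Only numpy, scipy, OpenCV 4.12 (cv2) and the standard library are available. Lean on these libraries where they do the work, as an engineer would, in place of code of your own. Each camera call takes 0.05 s, during which the arm holds its last target. There are 200 camera calls.

## Task

Clear the aquarium filter for its rinse: put every white cartridge from the open filter chamber into the grey basket where it stands on the table, then swing the basket's bail upright, and only after that lift the basket by it and hang it by the bail on both arms of the drip stand's twin hook. Also close the emptied chamber: slide the cover along the deck, never lifting it clear of the tank, until it drops flush into its recess, and swing the turnbutton fully across it, square over its edge. Do not tip the basket over, and leave the bottle, the jar and the black plug timer behind where they stand.

Things in the scene. Friction and masses are not known exactly. Their poses are not given: they have to be found in the camera images.
- tank: grey filter tank, fixed, placed differently each time; origin on the table under the middle of the chamber's mouth; x points away from the robot to the pump deck, y to its left, z up. Rim and deck are level, 90 mm above the table. Deck: x = +67 to +197 mm. Rim: 12 mm wide in front, 15 mm at the right, 42 mm at the left (carries the turnbutton). Chamber 118 (x) by 180 (y) mm, floor at 40 mm
- recess (a point): centre of the cover's recess, at the height of its ledge (82 mm above the table, 8 mm below the rim). The recess is 134 (tank x) by 196 (tank y) mm and 8 mm deep; the ledge is 8 mm wide all round. The seated cover's origin lies here, its top flush with the rim, with 3 mm of play on each side
- cover: flat black cover plate 128 (x) by 190 (y) by 8 mm, 0.3 kg, with a grey bar-shaped grip on its middle, 12 mm (x) by 80 mm (y), standing 23 mm above the plate; origin at the centre of the plate's underside. It starts on the pump deck behind the chamber and slides towards the tank's -x
- turnbutton (a joint): steel turnbutton on the tank's left rim. At 0 its arm points to the tank's -x, clear of the recess; grows anticlockwise from above; at 1.57 the arm points to the tank's -y, over the cover's edge (fully closed). Stops at -0.5 and 1.65. Arm 16 mm wide, 93 to 107 mm above the table. Stays where left (0.03 N m). Passes 3 mm above a seated cover, but not over an unseated one
- button_pivot (a point): the turnbutton's vertical pivot axis, at mid-height of the arm (100 mm above the table); at x = +35, y = +119 mm of the tank
- button_end (a point): middle of the free end of the turnbutton's arm, 62 mm from the pivot, 100 mm above the table
- basket: open grey basket, 124 (x) by 180 (y) by 60 mm high, walls 4 mm, floor 5 mm, 0.3 kg empty, loose on the table; origin at the centre of its underside. The bail's pivots are outside its end walls (+-y), at x = 0, 55 mm above its underside. Holds four standing cartridges, at about x = +-28, y = +-46 mm; standing there they reach 90 mm above its underside
- bail (a joint): swing bail of the basket, a steel arch of 10 mm round bar, turning about the basket's y. 0: upright; negative: leaning to the basket's -x; -1.05 (stop): folded to -x, 30 degrees above level, its top bar about 33 mm outside the rim; +1.05 (stop): folded to +x. A stiff pivot (0.04 N m) keeps it where it is left
- bail_mid (a point): middle of the bail's straight top bar, 110 mm from the pivot line; the bar runs along the basket's y, 160 mm straight; upright, it is 165 mm above the basket's underside
- stand: steel drip stand, fixed, placed differently each time: drip tray 220 by 190 mm, 18 mm high; post at x = +110 mm; twin hook of two parallel arms (8 mm bar, y = +-35 mm, 62 mm free between them) pointing to -x. Origin on the table under the hook's seat. Arm axes: 270 mm high at the post, 246 mm at the seat (x = +12 to -10), turned up to tips at x = -32 mm, tops 276 mm high
- hook_seat (a point): where the middle of the bail's top bar lies when the basket hangs on both arms, 255 mm above the table; the bar then runs along the stand's y
- cartridge1: white plastic filter cartridge, cylinder with grey ribs, 45 mm diameter, 85 mm tall, about 80 g; origin at the centre of its underside, z along it. Starts upright on the chamber floor (40 mm above the table), its top 35 mm above the tank's rim. Two to four cartridges are present; absent ones read None from the start
- cartridge2: white plastic filter cartridge, cylinder with grey ribs, 45 mm diameter, 85 mm tall, about 80 g; origin at the centre of its underside, z along it. Starts upright on the chamber floor (40 mm above the table), its top 35 mm above the tank's rim. Two to four cartridges are present; absent ones read None from the start
- cartridge3: white plastic filter cartridge, cylinder with grey ribs, 45 mm diameter, 85 mm tall, about 80 g; origin at the centre of its underside, z along it. Starts upright on the chamber floor (40 mm above the table), its top 35 mm above the tank's rim. Two to four cartridges are present; absent ones read None from the start
- cartridge4: white plastic filter cartridge, cylinder with grey ribs, 45 mm diameter, 85 mm tall, about 80 g; origin at the centre of its underside, z along it. Starts upright on the chamber floor (40 mm above the table), its top 35 mm above the tank's rim. Two to four cartridges are present; absent ones read None from the start
- dosebottle: bystander: bottle, 60 mm diameter, 110 mm tall; origin at its underside
- testjar: bystander: jar, 52 mm diameter, 75 mm tall; origin at its underside
- timer: bystander: black plug timer, 75 by 55 by 40 mm; origin at its underside

How it is judged:
On the way, in this order (a step that is already met when the one before it is completed fails the run):
1. every cartridge lies in the basket, which stands on the table (x of cartridge1 in the frame of basket between -0.06 and 0.06 m and y of cartridge1 in the frame of basket between -0.088 and 0.088 m and z of cartridge1 in the frame of basket between -0.01 and 0.045 m and x of cartridge2 in the frame of basket between -0.06 and 0.06 m and y of cartridge2 in the frame of basket between -0.088 and 0.088 m and z of cartridge2 in the frame of basket between -0.01 and 0.045 m and x of cartridge3 in the frame of basket between -0.06 and 0.06 m and y of cartridge3 in the frame of basket between -0.088 and 0.088 m and z of cartridge3 in the frame of basket between -0.01 and 0.045 m and x of cartridge4 in the frame of basket between -0.06 and 0.06 m and y of cartridge4 in the frame of basket between -0.088 and 0.088 m and z of cartridge4 in the frame of basket between -0.01 and 0.045 m and height (world z) of basket below 0.02 m), for 0.2 s.
2. the bail is upright (within 0.3 rad) while the loaded basket still stands on the table (all of step 1 and value of joint bail between -0.3 and 0.3 rad and angle between basket's own z axis and vertical below 0.15 rad), for 0.2 s.
3. the loaded basket hangs by its bail on the stand's hook (x of cartridge1 in the frame of basket between -0.06 and 0.06 m and y of cartridge1 in the frame of basket between -0.088 and 0.088 m and z of cartridge1 in the frame of basket between -0.01 and 0.045 m and x of cartridge2 in the frame of basket between -0.06 and 0.06 m and y of cartridge2 in the frame of basket between -0.088 and 0.088 m and z of cartridge2 in the frame of basket between -0.01 and 0.045 m and x of cartridge3 in the frame of basket between -0.06 and 0.06 m and y of cartridge3 in the frame of basket between -0.088 and 0.088 m and z of cartridge3 in the frame of basket between -0.01 and 0.045 m and x of cartridge4 in the frame of basket between -0.06 and 0.06 m and y of cartridge4 in the frame of basket between -0.088 and 0.088 m and z of cartridge4 in the frame of basket between -0.01 and 0.045 m and distance between bail_mid and hook_seat below 0.04 m and height (world z) of basket above 0.06 m and contact force between basket and stand above 1.5 N and angle between basket's own z axis and vertical below 0.4 rad), for 0.2 s.
At the end, for the whole second after the job is handed in: All cartridges present are in the basket, which hangs on the twin hook (under 0.15 m/s, bar within 40 mm of the seat, tilt under 0.4 rad); the cover is seated in its recess (within 6 mm, at most 2.5 mm proud, level within 0.03 rad); the turnbutton is turned over it (over 1.25 rad) (all of step 3 and linear speed of basket below 0.15 m/s and x of cover in the frame of tank between -0.006 and 0.006 m and y of cover in the frame of tank between -0.006 and 0.006 m and z of cover in the frame of tank between 0.078 and 0.0845 m and angle between cover's own z axis and vertical below 0.03 rad and value of joint turnbutton above 1.25 rad); the robot touches nothing.
It fails at once if the basket is tipped over (more than 0.9 rad) (angle between basket's own z axis and vertical above 0.9 rad).
It fails at once if the cover is lifted clear of the tank (underside more than 30 mm above the rim) (height (world z) of cover above 0.12 m).
It fails at once if the bottle, jar or timer is knocked over or pushed more than 50 mm (angle between any of dosebottle, testjar's own z axis and vertical above 0.6 rad or distance of any of dosebottle, testjar, timer from where it was at the start of the episode above 0.05 m).
Of cartridge1, cartridge2, cartridge3, cartridge4 only 2 to 4 are there at a start; the rules pass over those that are not, and their reading is None.
At some moment in a run one of basket may be knocked a few centimetres aside while the robot is not near it.
It also fails if it takes over 210 s, if anything falls off the work surface, if the arm or the gripper's body presses on something with over 40 N, if the wrist force passes 120 N, or if a joint passes its speed limit or range.

## Working session

There is one attempt and no reset: what is moved stays moved. The work goes in short steps, Python scripts to look and compute and a tool call to move; the robot and the scene stay as the last step left them, time stands still between calls to the robot, and variables do not carry over. Pictures are saved under pics/ and viewed, at most 15 in all, crops included, and the job is handed in when it is done.

Besides the shell and the picture viewer there is one more tool, called by a JSON object that holds its "method" and its "body", one argument or row to a line. move_arm: Moves the arm, as the interface text tells. Its arguments: {"type":"object","properties":{"plan":{"type":"array"},"grip":{"type":"number"}},"required":["plan"]}

```bash
mkdir -p pics
cat > h.py <<'E'
import numpy as np, cv2
from bench import ctrl
from scipy.spatial.transform import Rotation as R
def rot(a):
    a=np.array(a,float)
    return a if a.shape==(3,3) else R.from_quat(a,scalar_first=True).as_matrix()
def shot(n,f=None):
    c=ctrl.camera(n); c['K']=np.array([[c['fx'],0,c['cx']],[0,c['fy'],c['cy']],[0,0,1.]])
    c['D']=np.array(c['dist_coeffs'],float); c['R']=rot(c['attitude']); c['o']=np.array(c['origin'],float)
    c['bgr']=c['pixels'][:,:,::-1].copy()
    if f: cv2.imwrite('pics/'+f,c['bgr'])
    return c
def ray(c,px):
    p=cv2.undistortPoints(np.array(px,float).reshape(-1,1,2),c['K'],c['D']).reshape(-1,2)
    return np.c_[p,np.ones(len(p))]@c['R'].T
def plane(c,px,z):
    d=ray(c,px); return c['o']+d*((z-c['o'][2])/d[:,2])[:,None]
def proj(c,P):
    P=np.array(P,float).reshape(-1,3)
    return cv2.projectPoints((P-c['o'])@c['R'],np.zeros(3),np.zeros(3),c['K'],c['D'])[0].reshape(-1,2)
def tri(c1,p1,c2,p2):
    d1=ray(c1,p1)[0];d2=ray(c2,p2)[0]
    s=np.linalg.lstsq(np.c_[d1,-d2],c2['o']-c1['o'],rcond=None)[0]
    return (c1['o']+d1*s[0]+c2['o']+d2*s[1])/2, np.linalg.norm(c1['o']+d1*s[0]-c2['o']-d2*s[1])
E
python3 - <<'E'
from h import *
for n in('top','scene'):
    c=shot(n,n+'0.png'); print(n,c['K'].tolist(),c['D'],c['o'],c['R'].round(3).tolist())
print(ctrl.get_obs())
E
```

```text
top [[464.997494442386, 0.0, 318.9575289314463], [0.0, 464.997494442386, 203.03512719355078], [0.0, 0.0, 1.0]] [-0.08732851  0.          0.          0.          0.        ] [0.48558775 0.01250696 1.38314096] [[0.003, -0.995, 0.103], [-1.0, -0.004, -0.008], [0.009, -0.103, -0.995]]
scene [[442.30861164912216, 0.0, 321.29552190997526], [0.0, 442.30861164912216, 199.1450742172539], [0.0, 0.0, 1.0]] [-0.07504533  0.          0.          0.          0.        ] [ 1.23005917 -0.154204    0.96739231] [[0.251, 0.774, -0.581], [0.968, -0.211, 0.137], [-0.016, -0.597, -0.802]]
{'time_s': 0.1, 'q': array([-1.48328060e+00,  1.81489673e-01,  1.60788603e+00, -2.87801127e-05,
        1.35380472e+00, -2.06327595e-01]), 'dq': array([-0.0001053 , -0.00239795, -0.00327833, -0.00251032, -0.00147084,
       -0.00054813]), 'joint_efforts': array([ 6.10189563e-04, -4.45876408e+01, -3.52237701e+01, -2.53809703e-04,
        4.13058660e-03, -1.43086157e-05]), 'eef_pos': array([ 0.16648796, -0.54985733,  0.23047198]), 'eef_rot': array([-7.93316438e-04,  9.89225647e-01,  1.46396684e-01,  3.31082551e-05]), 'wrist_force': array([ 0.15388497,  0.46293887, -0.05607704]), 'torque': array([-0.00073794, -0.02959165,  0.01764404]), 'grasp_force': 0.0, 'opening': 1.0041049804164768}
```

View pics/top0.png

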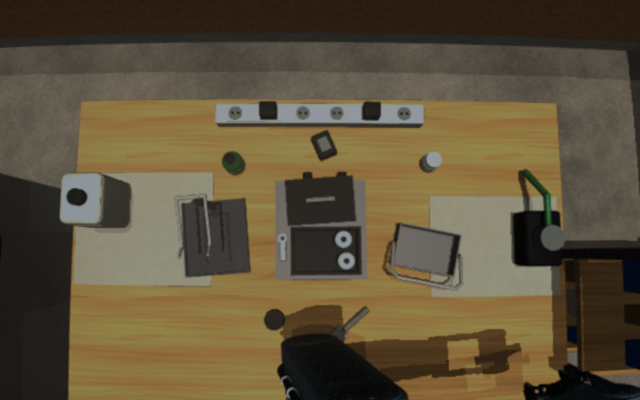

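View pics/scene0.png

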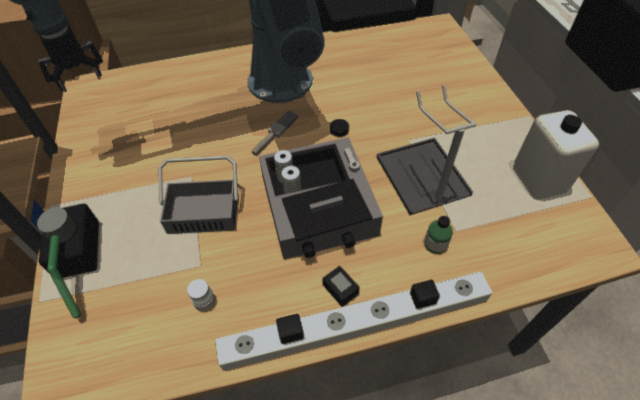

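Top view: two white cartridges in the chamber at (343,239) and (346,261). The cover is on the deck at (320,199), with the turnbutton at about (283,245). The basket is at (426,250) with its bail folded toward the robot, and the stand is at about (215,235). I'll enlarge both views.

Run:
```python
from h import *
a=cv2.imread('pics/top0.png'); cv2.imwrite('pics/topc.png',cv2.resize(a[165:305,170:470],(780,364),interpolation=cv2.INTER_CUBIC))
a=cv2.imread('pics/scene0.png'); cv2.imwrite('pics/scenec.png',cv2.resize(a[80:270,150:480],(792,456),interpolation=cv2.INTER_CUBIC))
```

```text
(no output)
```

View pics/topc.png

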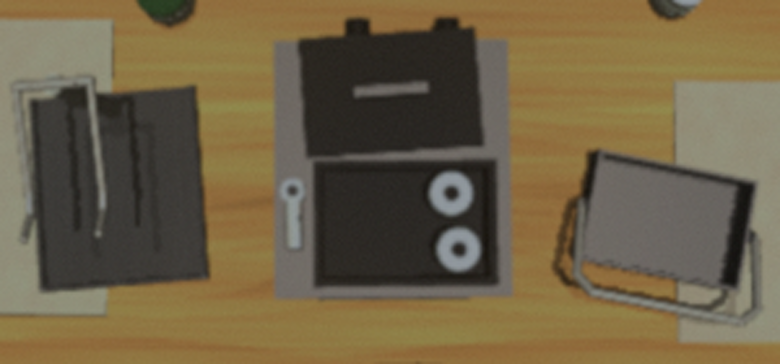

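View pics/scenec.png

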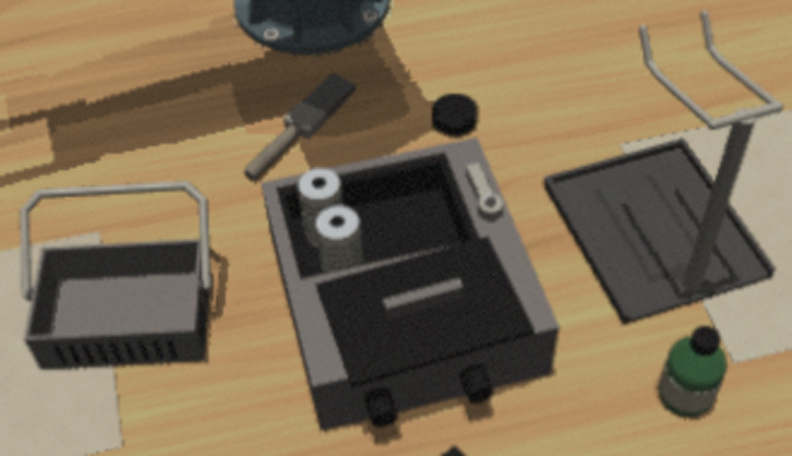

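The enlarged views confirm the layout. The cartridge tops in the top image are at about (343.5,239.2) and (346.5,260.8). The hook arms run towards the robot, the turnbutton is open, and the bail is folded towards the robot. Next I convert these pixels into positions.

Run:
```python
from h import *
np.set_printoptions(suppress=True,precision=4)
t=shot('top');s=shot('scene')
T=lambda p:np.array(p,float)/2.6+[170,165]
S=lambda p:np.array(p,float)/2.4+[150,80]
# white caps
for c,roi,nm in((t,(325,228,365,275),'top'),(s,(262,140,310,190),'scene')):
    x0,y0,x1,y1=roi; g=c['bgr'][y0:y1,x0:x1].min(2); m=(g>(110)).astype(np.uint8)
    n,l,st,ce=cv2.connectedComponentsWithStats(m)
    for i in range(1,n):
        if st[i,4]>30:
            ct=cv2.findContours((l==i).astype(np.uint8),0,2)[0][0]; e=cv2.minEnclosingCircle(ct)
            p=ce[i]+[x0,y0]; print(nm,p,st[i,4],e[1],plane(c,[p],.125)[0])
def show(n,c,F,pts,z):
    P=plane(c,[F(p) for p in pts],z)
    print(n,P[:,:2].tolist() if 0 else P[:,:2]);return P
P=show('tank',t,T,[(275,40),(508,40),(512,297),(275,298)],.09);print(P.mean(0))
P=show('chamber-recess',t,T,[(313,161),(497,158),(498,286),(314,288)],.09);print(P.mean(0))
P=show('cover',t,T,[(300,42),(474,29),(483,146),(309,157)],.098);print(P.mean(0))
show('grip',t,T,[(354,92),(429,87)],.121)
show('button pivot,end',t,T,[(292,190),(294,249)],.107)
show('basket rim',t,T,[(597,151),(755,183),(736,288),(583,263)],.06)
show('tray',t,T,[(30,98),(195,88),(208,277),(42,290)],.018)
show('arms root',t,T,[(14,86),(94,79)],.27)
show('arms seat',t,T,[(30,212),(102,205)],.246)
print('bail',[tri(t,T(a),s,S(b)) for a,b in(((590,290),(185,188)),((742,322),(42,192)))])
print('hook tips',[tri(t,T(a),s,S(b)) for a,b in(((24,240),(705,15)),((98,235),(643,30)))])
print('hook bend',[tri(t,T(a),s,S(b)) for a,b in(((30,212),(711,48)),((102,205),(651,65)))])
print('hook root',[tri(t,T(a),s,S(b)) for a,b in(((14,86),(778,106)),((94,79),(713,124)))])
print('btn',tri(t,T((292,190)),s,S((490,204))))
```

```text
top [343.0435 238.913 ] 161 7.835206508636475 [ 0.5187 -0.0632  0.125 ]
top [345.9939 260.4545] 165 7.921546459197998 [ 0.4608 -0.0711  0.125 ]
scene [282.36   155.9086] 175 8.656937599182129 [ 0.4599 -0.0717  0.125 ]
scene [290.1667 172.3556] 180 9.013978004455566 [ 0.5192 -0.0639  0.125 ]
tank [[ 0.683   0.1235]
 [ 0.6842 -0.1286]
 [ 0.4086 -0.1312]
 [ 0.4069  0.1202]]
[ 0.5457 -0.0041  0.09  ]
chamber-recess [[ 0.5524  0.0811]
 [ 0.5563 -0.1159]
 [ 0.4202 -0.1164]
 [ 0.4176  0.0789]]
[ 0.4866 -0.0181  0.09  ]
cover [[ 0.6797  0.0959]
 [ 0.6947 -0.0912]
 [ 0.5686 -0.1002]
 [ 0.5562  0.085 ]]
[ 0.6248 -0.0026  0.098 ]
grip [[ 0.6234  0.0371]
 [ 0.6291 -0.0417]]
button pivot,end [[0.5209 0.1021]
 [0.459  0.0994]]
basket rim [[ 0.566  -0.2293]
 [ 0.5309 -0.4049]
 [ 0.4159 -0.3812]
 [ 0.4436 -0.2124]]
tray [[0.6263 0.4091]
 [0.6385 0.22  ]
 [0.4254 0.2016]
 [0.4093 0.3889]]
arms root [[0.6115 0.3514]
 [0.6183 0.2762]]
arms seat [[0.4948 0.3394]
 [0.5019 0.2711]]
bail [(array([ 0.417 , -0.2114,  0.1113]), np.float64(0.0010600641465099076)), (array([ 0.3837, -0.3674,  0.1162]), np.float64(0.005492321536867521))]
hook tips [(array([0.4694, 0.3394, 0.2685]), np.float64(0.0031539595320087123)), (array([0.4743, 0.2701, 0.2678]), np.float64(0.0018360315989082656))]
hook bend [(array([0.4951, 0.3401, 0.2462]), np.float64(0.0015469409077710713)), (array([0.5021, 0.2718, 0.2449]), np.float64(0.0007962040154003276))]
hook root [(array([0.6116, 0.3515, 0.2701]), np.float64(0.0002692966132524973)), (array([0.619 , 0.2781, 0.2719]), np.float64(0.004870181923348751))]
btn (array([0.521 , 0.1026, 0.1042]), np.float64(0.0006878331512963132))
```

{"method": "move_arm", "body": {
  "plan": [5.88,9.57,0,0,0,-0.282,5.88,9.57,0,0,0,-0.282,5.88,9.57,0,0,0,-0.282,5.88,9.57,0,0,0,-0.282,5.88,9.57,0,0,0,-0.282,5.88,9.57,0,0,0,-0.282,5.88,9.57,0,0,0,-0.282,5.88,9.57,0,0,0,-0.282,5.88,9.57,0,0,0,-0.282,5.88,9.57,0,0,0,-0.282],
  "grip": 75
}}

```text
time_s: 1.45
eef_pos: [0.4617, -0.0679, 0.2312]
eef_rot: [-0.0, 1.0, 0.009, 0.0]
wrist_force: [-1.1, -0.6, 0.0]
opening: 0.881
grasp_force: 0.0
```

{"method": "move_arm", "body": {
  "plan": [0,0,-1.2,0,0,0,0,0,-2,0,0,0,0,0,-2.66,0,0,0,0,0,-2.66,0,0,0,0,0,-2.66,0,0,0]
}}

```text
time_s: 2.08
eef_pos: [0.4612, -0.0728, 0.0995]
eef_rot: [0.0, 1.0, 0.006, 0.001]
wrist_force: [0.9, -0.1, 0.3]
opening: 0.877
grasp_force: 0.0
```

Close, then lift straight up.

{"method": "move_arm", "body": {
  "plan": [0,0,0,0,0,0,0,0,0,0,0,0,0,0,0,0,0,0,0,0,0,0,0,0,0,0,1,0,0,0,0,0,2,0,0,0,0,0,2.7,0,0,0,0,0,2.7,0,0,0],
  "grip": 30
}}

```text
time_s: 3.08
eef_pos: [0.4625, -0.0726, 0.2372]
eef_rot: [0.002, 1.0, 0.006, 0.004]
wrist_force: [0.2, 0.1, -1.6]
opening: 0.506
grasp_force: 61.3
```

Run:
```python
from h import *
t=shot('top','t1.png');s=shot('scene')
x0,y0,x1,y1=250,140,330,210
# basket rim: dark-gray inner; report basket corners expected projection
import math
def bk(c,y,z=.06):
    R2=np.array([[math.cos(y),-math.sin(y)],[math.sin(y),math.cos(y)]])
    return [np.r_[np.array(c)+R2@np.array(p),z] for p in((.062,.09),(.062,-.09),(-.062,-.09),(-.062,.09))]
v=t['bgr'].copy()
for c,col in(((.491,-.307),(0,255,0)),):
    cv2.polylines(v,[proj(t,bk(c,-.19)).round().astype(int)],1,col,1)
w=s['bgr'].copy(); cv2.polylines(w,[proj(s,bk((.491,-.307),-.19)).round().astype(int)],1,(0,255,0),1)
a=cv2.resize(v[200:310,300:480],(540,330),interpolation=cv2.INTER_CUBIC);b=cv2.resize(w[130:250,150:330],(380,253),interpolation=cv2.INTER_CUBIC)
o=np.zeros((583,540,3),np.uint8);o[:330]=a;o[330:,:380]=b;cv2.imwrite('pics/chk1.png',o)
```

```text
(no output)
```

View pics/chk1.png

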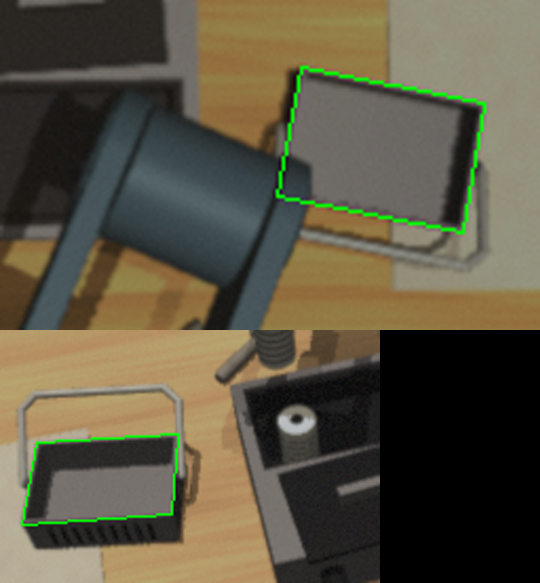

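The projected rim matches the basket in both views, and the cartridge is held (bottom inset). Next I place it in the basket's right half.

{"method": "move_arm", "body": {
  "plan": [0.42,-5.47,0,0,0,-0.2,0.42,-5.47,0,0,0,-0.2,0.42,-5.47,0,0,0,-0.2,0.42,-5.47,0,0,0,-0.2,0.42,-5.47,0,0,0,-0.2,0.42,-5.47,0,0,0,-0.2,0.42,-5.47,0,0,0,-0.2,0.42,-5.47,-1,0,0,-0.2,0.42,-5.47,-2,0,0,-0.2,0.42,-5.47,-2.8,0,0,-0.2]
}}

```text
time_s: 4.42
eef_pos: [0.4811, -0.3428, 0.0912]
eef_rot: [-0.001, 0.996, -0.093, -0.001]
wrist_force: [-0.5, 0.2, -1.4]
opening: 0.507
grasp_force: 61.6
```

{"method": "move_arm", "body": {
  "plan": [0,0,-0.3,0,0,0,0,0,-0.58,0,0,0,0,0,-0.58,0,0,0]
}}

```text
time_s: 4.8
eef_pos: [0.4823, -0.3453, 0.0649]
eef_rot: [0.0, 0.996, -0.094, 0.001]
wrist_force: [-0.6, 0.1, -0.3]
opening: 0.505
grasp_force: 62.9
```

{"method": "move_arm", "body": {
  "plan": [0,0,0,0,0,0,0,0,0,0,0,0,0,0,0,0,0,0,0,0,0.8,0,0,0,0,0,1.8,0,0,0,0,0,2.8,0,0,0,0,0,3.3,0,0,0],
  "grip": 60
}}

```text
time_s: 5.68
eef_pos: [0.4825, -0.3464, 0.2333]
eef_rot: [0.002, 0.996, -0.094, 0.002]
wrist_force: [0.2, -0.5, -0.2]
opening: 0.705
grasp_force: 0.0
```

{"method": "move_arm", "body": {
  "plan": [0.73,5.65,0,0,0,0.2,0.73,5.65,0,0,0,0.2,0.73,5.65,0,0,0,0.2,0.73,5.65,0,0,0,0.2,0.73,5.65,0,0,0,0.2,0.73,5.65,0,0,0,0.2,0.73,5.65,0,0,0,0.2,0.73,5.65,-1,0,0,0.2,0.73,5.65,-2,0,0,0.2,0.73,5.65,-2.66,0,0,0.2],
  "grip": 75
}}

```text
time_s: 6.92
eef_pos: [0.5168, -0.0642, 0.094]
eef_rot: [-0.0, 1.0, 0.005, -0.001]
wrist_force: [0.8, -0.8, 1.5]
opening: 0.872
grasp_force: 0.0
```

{"method": "move_arm", "body": {
  "plan": [0,0,0,0,0,0,0,0,0,0,0,0]
}}

```text
time_s: 7.18
eef_pos: [0.519, -0.0641, 0.0977]
eef_rot: [0.0, 1.0, 0.005, 0.001]
wrist_force: [0.1, -0.0, -0.1]
opening: 0.882
grasp_force: 0.0
```

{"method": "move_arm", "body": {
  "plan": [0,0,0,0,0,0,0,0,0,0,0,0,0,0,0,0,0,0,0,0,0,0,0,0,0,0,1,0,0,0,0,0,2,0,0,0,0,0,2.7,0,0,0,0,0,2.7,0,0,0],
  "grip": 30
}}

```text
time_s: 8.18
eef_pos: [0.5202, -0.0635, 0.2356]
eef_rot: [0.001, 1.0, 0.006, 0.004]
wrist_force: [-0.1, 0.2, -0.0]
opening: 0.509
grasp_force: 61.4
```

Run:
```python
from h import *
import math
t=shot('top');s=shot('scene')
def bk(c,y,z=.06):
    R2=np.array([[math.cos(y),-math.sin(y)],[math.sin(y),math.cos(y)]])
    return [np.r_[np.array(c)+R2@np.array(p),z] for p in((.062,.09),(.062,-.09),(-.062,-.09),(-.062,.09))]
v=t['bgr'].copy();cv2.polylines(v,[proj(t,bk((.491,-.307),-.19)).round().astype(int)],1,(0,255,0),1)
w=s['bgr'].copy(); cv2.polylines(w,[proj(s,bk((.491,-.307),-.19)).round().astype(int)],1,(0,255,0),1)
a=cv2.resize(v[200:310,300:480],(540,330),interpolation=cv2.INTER_CUBIC);b=cv2.resize(w[130:250,150:330],(380,253),interpolation=cv2.INTER_CUBIC)
o=np.zeros((583,540,3),np.uint8);o[:330]=a;o[330:,:380]=b;cv2.imwrite('pics/chk2.png',o)
```

```text
(no output)
```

View pics/chk2.png

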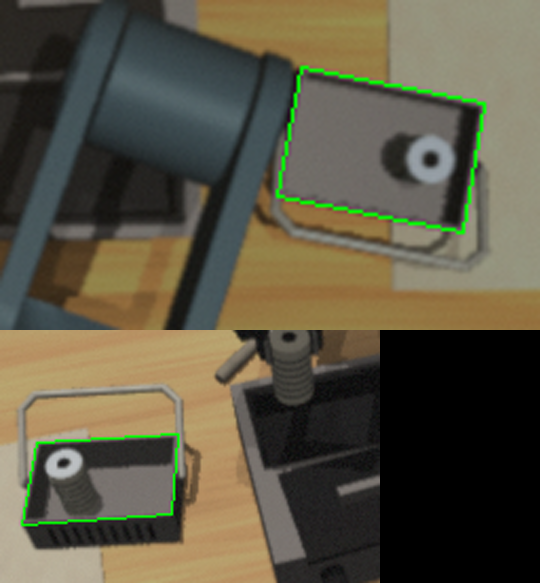

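The first cartridge stands in the basket and the basket has not moved. The second cartridge is held.

{"method": "move_arm", "body": {
  "plan": [-0.43,-4.08,0,0,0,-0.2,-0.43,-4.08,0,0,0,-0.2,-0.43,-4.08,0,0,0,-0.2,-0.43,-4.08,0,0,0,-0.2,-0.43,-4.08,0,0,0,-0.2,-0.43,-4.08,0,0,0,-0.2,-0.43,-4.08,-1,0,0,-0.2,-0.43,-4.08,-2,0,0,-0.2,-0.43,-4.08,-2.8,0,0,-0.2,-0.43,-4.08,-2.8,0,0,-0.2]
}}

```text
time_s: 9.52
eef_pos: [0.4946, -0.2631, 0.088]
eef_rot: [-0.002, 0.996, -0.093, -0.003]
wrist_force: [-0.4, 1.2, -0.6]
opening: 0.507
grasp_force: 61.6
```

{"method": "move_arm", "body": {
  "plan": [0,0,-0.3,0,0,0,0,0,-0.55,0,0,0,0,0,-0.55,0,0,0]
}}

```text
time_s: 9.9
eef_pos: [0.4963, -0.2665, 0.0634]
eef_rot: [-0.0, 0.996, -0.094, -0.0]
wrist_force: [-0.1, -0.8, -1.4]
opening: 0.507
grasp_force: 61.6
```

{"method": "move_arm", "body": {
  "plan": [0,0,0,0,0,0,0,0,0,0,0,0,0,0,0,0,0,0,0,0,0.8,0,0,0,0,0,1.8,0,0,0,0,0,2.8,0,0,0,0,0,3.3,0,0,0],
  "grip": 60
}}

```text
time_s: 10.78
eef_pos: [0.4976, -0.2678, 0.2326]
eef_rot: [0.001, 0.996, -0.094, 0.002]
wrist_force: [0.2, -0.7, 0.1]
opening: 0.699
grasp_force: 0.0
```

{"method": "move_arm", "body": {
  "plan": [-1.97,-0.42,0,0,0,0.3,-1.97,-0.42,0,0,0,0.5,-1.97,-0.42,0,0,0,0.7,-1.97,-0.42,0,0,0,0.9,-1.97,-0.42,0,0,0,1.1,-1.97,-0.42,0,0,0,1.3,-1.97,-0.42,0,0,0,1.45,-1.97,-0.42,0,0,0,1.57,-1.97,-0.42,0,0,0,1.57,-1.97,-0.42,0,0,0,1.57],
  "grip": 40
}}

```text
time_s: 12.02
eef_pos: [0.398, -0.2879, 0.229]
eef_rot: [0.0, 0.771, 0.637, 0.0]
wrist_force: [0.0, 0.3, -0.4]
opening: 0.465
grasp_force: 0.0
```

Run:
```python
from h import *
import math
t=shot('top');s=shot('scene')
def bk(c,y,P):
    R2=np.array([[math.cos(y),-math.sin(y)],[math.sin(y),math.cos(y)]])
    return [np.r_[np.array(c)+R2@np.array(p[:2]),p[2]] for p in P]
rim=[(.062,.09,.06),(.062,-.09,.06),(-.062,-.09,.06),(-.062,.09,.06)]
bar=[(-.095,.08,.11),(-.095,-.08,.11)]
v=t['bgr'].copy();w=s['bgr'].copy()
for c,i in((t,v),(s,w)):
    for q in(rim,bar): cv2.polylines(i,[proj(c,bk((.491,-.307),-.19,q)).round().astype(int)],1,(0,255,0),1)
a=cv2.resize(v[200:310,300:480],(540,330),interpolation=cv2.INTER_CUBIC);b=cv2.resize(w[100:220,150:330],(380,253),interpolation=cv2.INTER_CUBIC)
o=np.zeros((583,540,3),np.uint8);o[:330]=a;o[330:,:380]=b;cv2.imwrite('pics/chk3.png',o)
```

```text
(no output)
```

View pics/chk3.png

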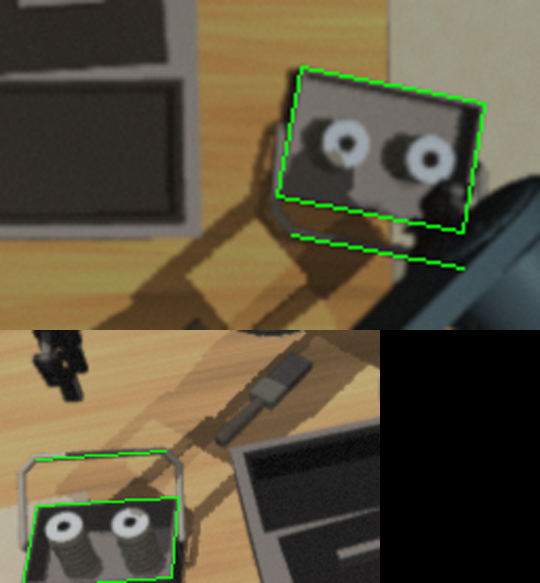

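Both cartridges stand in the basket, the chamber is empty, and the bail bar lies where predicted. Now I straddle it.

{"method": "move_arm", "body": {
  "plan": [0,0,-1,0,0,0,0,0,-2,0,0,0,0,0,-2.6,0,0,0,0,0,-2.76,0,0,0,0,0,-2.76,0,0,0]
}}

```text
time_s: 12.75
eef_pos: [0.3982, -0.2881, 0.0912]
eef_rot: [0.0, 0.771, 0.637, 0.0]
wrist_force: [0.5, 0.7, 0.4]
opening: 0.467
grasp_force: 0.0
```

{"method": "move_arm", "body": {
  "plan": [0,0,0,0,0,0,0,0,0,0,0,0,0,0,0,0,0,0,0.216,-0.042,0.314,0,0,0,0.483,-0.093,0.586,0,0,0,0.79,-0.152,0.806,0,0,0,1.13,-0.218,0.968,0,0,0,1.5,-0.288,1.066,0,0,0,1.91,-0.368,1.1,0,0,0,1.91,-0.368,1.1,0,0,0],
  "grip": 16
}}

```text
time_s: 14.0
eef_pos: [0.4945, -0.3065, 0.1462]
eef_rot: [0.001, 0.77, 0.638, 0.0]
wrist_force: [-0.7, -0.2, -0.6]
opening: 0.187
grasp_force: 0.0
```

Run:
```python
from h import *
t=shot('top');s=shot('scene')
a=cv2.resize(t['bgr'][200:310,300:480],(540,330),interpolation=cv2.INTER_CUBIC);b=cv2.resize(s['bgr'][90:250,140:340],(540,432)[:2],interpolation=cv2.INTER_CUBIC)[:,:]
b=cv2.resize(b,(310,250));o=np.zeros((580,540,3),np.uint8);o[:330]=a;o[330:,:310]=b;cv2.imwrite('pics/chk4.png',o)
```

```text
(no output)
```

View pics/chk4.png

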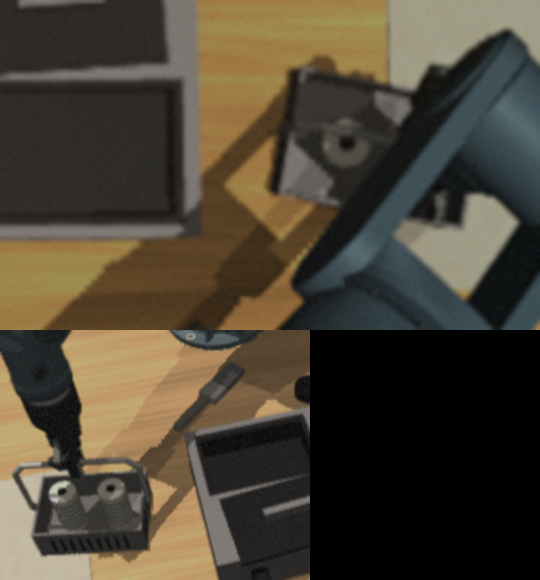

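The bail is upright between the pads, and both cartridges are standing. Now I grip the bar and lift.

{"method": "move_arm", "body": {
  "plan": [0,0,0,0,0,0,0,0,0,0,0,0,0,0,0,0,0,0,0,0,0,0,0,0,0,0,0.4,0,0,0,0,0,0.9,0,0,0,0,0,1.5,0,0,0,0,0,2.1,0,0,0,0,0,2.7,0,0,0,0,0,2.8,0,0,0],
  "grip": 0
}}

```text
time_s: 15.35
eef_pos: [0.4942, -0.307, 0.2873]
eef_rot: [0.002, 0.771, 0.637, 0.0]
wrist_force: [-0.3, 0.4, -5.8]
opening: 0.098
grasp_force: 58.9
```

Run:
```python
from h import *
t=shot('top');s=shot('scene')
a=cv2.resize(t['bgr'][200:310,300:480],(540,330),interpolation=cv2.INTER_CUBIC)
b=cv2.resize(s['bgr'][60:240,100:340],(336,252));o=np.zeros((582,540,3),np.uint8);o[:330]=a;o[330:,:336]=b;cv2.imwrite('pics/chk5.png',o)
```

```text
(no output)
```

View pics/chk5.png

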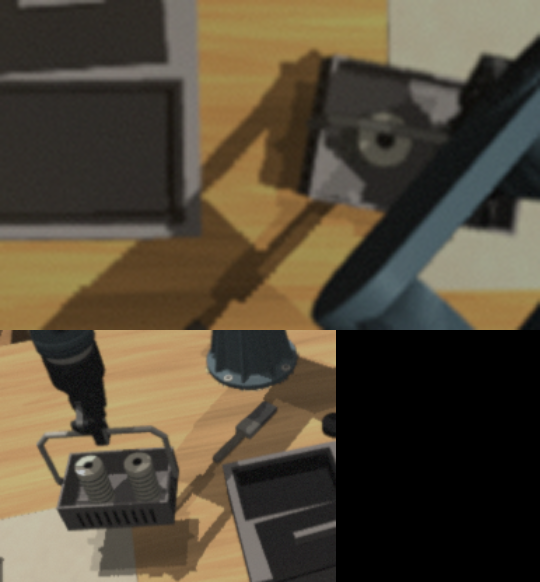

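The basket is lifted level and loaded (−5.8 N at the wrist). Now I carry it to a point in front of the hook tips.

{"method": "move_arm", "body": {
  "plan": [-0.08,0.48,0,0,0,0.011,-0.2,1.21,0,0,0,0.027,-0.36,2.18,0,0,0,0.049,-0.52,3.14,0,0,0,0.071,-0.68,4.11,0,0,0,0.092,-0.84,5.08,0,0,0,0.114,-1.0,6.05,0,0,0,0.136,-1.15,7.01,0,0,0,0.158,-1.31,7.98,0,0,0,0.18,-1.47,8.95,0,0,0,0.201]
}}

```text
time_s: 16.7
eef_pos: [0.4186, 0.1426, 0.2837]
eef_rot: [-0.001, 0.703, 0.711, -0.001]
wrist_force: [0.5, -0.2, -5.4]
opening: 0.087
grasp_force: 58.9
```

{"method": "move_arm", "body": {
  "plan": [-0.16,0.97,0,0,0,0.022,-0.3,1.82,0,0,0,0.041,-0.42,2.54,0,0,0,0.058,-0.49,2.95,0,0,0,0.067,-0.52,3.14,0,0,0,0.071,-0.52,3.14,0,0,0,0.071,-0.52,3.14,0,0,0,0.071]
}}

```text
time_s: 17.58
eef_pos: [0.3941, 0.2973, 0.2853]
eef_rot: [0.0, 0.678, 0.736, -0.001]
wrist_force: [-0.1, -0.2, -4.9]
opening: 0.09
grasp_force: 58.9
```

Run:
```python
from h import *
t=shot('top');s=shot('scene')
a=cv2.resize(t['bgr'][175:325,160:330],(374,330),interpolation=cv2.INTER_CUBIC)
b=cv2.resize(s['bgr'][40:220,330:530],(420,378),interpolation=cv2.INTER_CUBIC);o=np.zeros((378,794,3),np.uint8);o[:330,:374]=a;o[:,374:]=b;cv2.imwrite('pics/chk6.png',o)
```

```text
(no output)
```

View pics/chk6.png

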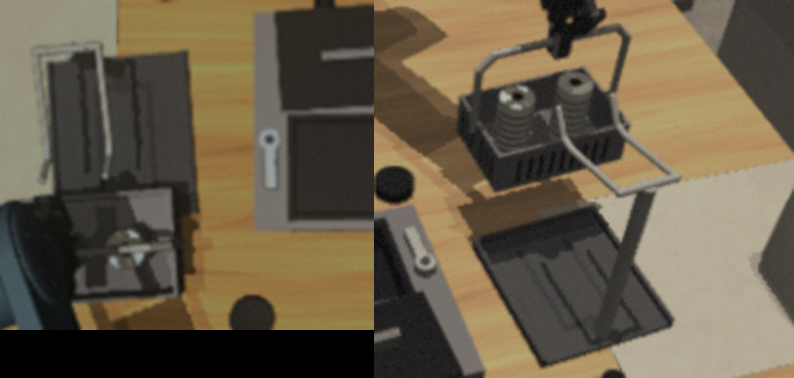

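The basket is in front of the hook with the arms level between the bail bar and the cartridges. Now I advance over the tips.

{"method": "move_arm", "body": {
  "plan": [0.2,0.016,0,0,0,0,0.55,0.045,0,0,0,0,0.95,0.078,0,0,0,0,1.35,0.11,0,0,0,0,1.75,0.143,0,0,0,0,2.05,0.168,0,0,0,0,2.21,0.18,0,0,0,0,2.21,0.18,0,0,0,0,2.21,0.18,0,0,0,0]
}}

```text
time_s: 18.8
eef_pos: [0.504, 0.3073, 0.2857]
eef_rot: [-0.0, 0.677, 0.736, -0.0]
wrist_force: [-0.8, -0.2, -6.0]
opening: 0.095
grasp_force: 58.9
```

{"method": "move_arm", "body": {
  "plan": [0,0,-0.3,0,0,0,0,0,-0.6,0,0,0,0,0,-0.8,0,0,0,0,0,-0.9,0,0,0,0,0,-0.98,0,0,0,0,0,-0.98,0,0,0]
}}

```text
time_s: 19.55
eef_pos: [0.5045, 0.3073, 0.2367]
eef_rot: [-0.0, 0.677, 0.736, -0.0]
wrist_force: [-0.5, 0.4, -5.7]
opening: 0.086
grasp_force: 58.8
```

{"method": "move_arm", "body": {
  "plan": [0,0,-0.06,0,0,0,0,0,-0.12,0,0,0,0,0,-0.12,0,0,0]
}}

```text
time_s: 19.92
eef_pos: [0.5053, 0.3075, 0.2349]
eef_rot: [0.001, 0.677, 0.736, 0.002]
wrist_force: [-7.3, -2.9, 13.3]
opening: 0.091
grasp_force: 60.8
```

It is seated on the hook. I relax the load, then open the fingers and rise.

{"method": "move_arm", "body": {
  "plan": [0,0,0.06,0,0,0,0,0,0.06,0,0,0]
}}

```text
time_s: 20.18
eef_pos: [0.5051, 0.3074, 0.2351]
eef_rot: [0.001, 0.677, 0.736, 0.001]
wrist_force: [-1.6, -0.8, 5.5]
opening: 0.093
grasp_force: 59.6
```

{"method": "move_arm", "body": {
  "plan": [0,0,0,0,0,0,0,0,0,0,0,0,0,0,0,0,0,0,0,0,0,0,0,0,0,0,0.4,0,0,0,0,0,1,0,0,0,0,0,1.8,0,0,0,0,0,2.2,0,0,0,0,0,2.2,0,0,0],
  "grip": 35
}}

```text
time_s: 21.3
eef_pos: [0.5054, 0.3076, 0.3457]
eef_rot: [0.001, 0.677, 0.736, 0.002]
wrist_force: [-0.7, -1.2, -0.9]
opening: 0.409
grasp_force: 0.0
```

{"method": "move_arm", "body": {
  "plan": [2.41,-6.2,0,0,0,-0.007,2.41,-6.2,0,0,0,-0.007,2.41,-6.2,0,0,0,-0.007,2.41,-6.2,0,0,0,-0.007,2.41,-6.2,0,0,0,-0.007,2.41,-6.2,0,0,0,-0.007,2.41,-6.2,0,0,0,-0.007,2.41,-6.2,-1.2,0,0,-0.007,2.41,-6.2,-2.4,0,0,-0.007,2.41,-6.2,-3.6,0,0,-0.007],
  "grip": 40
}}

```text
time_s: 22.55
eef_pos: [0.6242, 0.0, 0.1621]
eef_rot: [-0.0, 0.679, 0.734, 0.0]
wrist_force: [0.8, 0.2, -1.4]
opening: 0.472
grasp_force: 0.0
```

Run:
```python
from h import *
t=shot('top');s=shot('scene');print(ctrl.get_obs()['eef_pos'])
a=cv2.resize(t['bgr'][165:305,160:380],(440,280),interpolation=cv2.INTER_CUBIC)
b=cv2.resize(s['bgr'][70:270,230:530],(790,527),interpolation=cv2.INTER_CUBIC);b[:200,-314:]=cv2.resize(a,(314,200)) if 0 else b[:200,-314:];cv2.imwrite('pics/chk7.png',b)
```

```text
[0.61891441 0.00070772 0.15569899]
```

View pics/chk7.png

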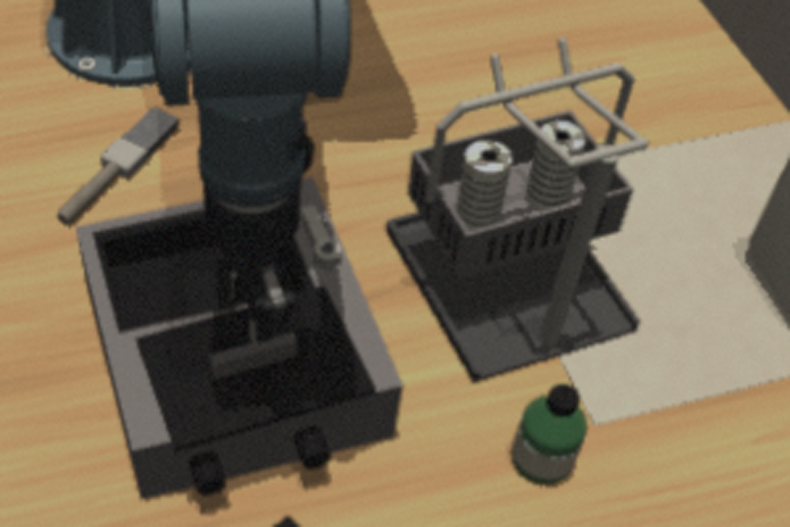

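The basket hangs level on both hook arms with both cartridges in it, and the open gripper is above the cover's grip bar. I let the arm settle before going down.

{"method": "move_arm", "body": {
  "plan": [0,0,0,0,0,0,0,0,0,0,0,0,0,0,0,0,0,0]
}}

```text
time_s: 23.02
eef_pos: [0.6266, -0.0028, 0.1668]
eef_rot: [0.002, 0.68, 0.734, 0.001]
wrist_force: [0.3, 0.4, 0.5]
opening: 0.468
grasp_force: 0.0
```

{"method": "move_arm", "body": {
  "plan": [0,0,-0.6,0,0,0,0,0,-1.1,0,0,0,0,0,-1.27,0,0,0,0,0,-1.27,0,0,0]
}}

```text
time_s: 23.52
eef_pos: [0.6253, -0.0029, 0.1008]
eef_rot: [0.0, 0.68, 0.733, 0.0]
wrist_force: [-0.4, 0.3, 1.2]
opening: 0.47
grasp_force: 0.0
```

{"method": "move_arm", "body": {
  "plan": [0,0,0,0,0,0,0,0,0,0,0,0,0,0,0,0,0,0,0,0,0,0,0,0,0,0,0,0,0,0],
  "grip": 0
}}

```text
time_s: 24.15
eef_pos: [0.6263, -0.003, 0.102]
eef_rot: [0.001, 0.68, 0.733, 0.001]
wrist_force: [0.5, 0.0, 5.8]
opening: 0.124
grasp_force: 63.2
```

{"method": "move_arm", "body": {
  "plan": [0,0,0.03,0,0,0,-0.2,-0.1,0.03,0,0,-0.03,-0.5,-0.2,0.03,0,0,-0.063,-0.9,-0.294,0.03,0,0,-0.063,-1.4,-0.294,0.03,0,0,-0.063,-1.9,-0.294,0.03,0,0,-0.063,-2.4,-0.294,0.03,0,0,-0.063,-2.79,-0.294,0.03,0,0,-0.063,-2.79,-0.294,0.03,0,0,-0.063,-2.79,-0.294,0.03,0,0,-0.063]
}}

```text
time_s: 25.4
eef_pos: [0.4851, -0.0175, 0.1014]
eef_rot: [-0.001, 0.703, 0.711, -0.0]
wrist_force: [-0.3, -0.5, -3.4]
opening: 0.122
grasp_force: 62.3
```

Run:
```python
from h import *
t=shot('top');s=shot('scene');print(ctrl.get_obs()['eef_pos'],ctrl.get_obs()['wrist_force'])
b=cv2.resize(s['bgr'][120:270,240:400],(512,480),interpolation=cv2.INTER_CUBIC);a=cv2.resize(t['bgr'][165:305,265:375],(286,364),interpolation=cv2.INTER_CUBIC)
o=np.zeros((480,798,3),np.uint8);o[:,:512]=b;o[:364,512:]=a;cv2.imwrite('pics/chk8.png',o)
```

```text
[ 0.4854239  -0.01746275  0.10135728] [-0.64047941 -0.2461284  -2.39094609]
```

View pics/chk8.png

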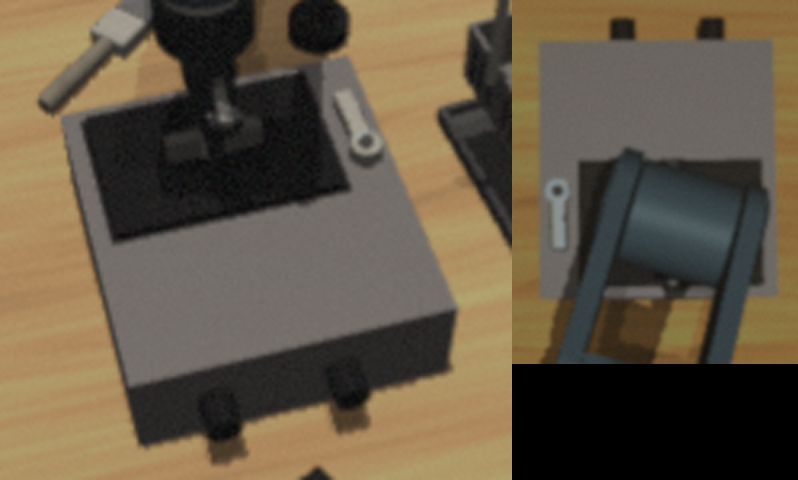

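The cover lies over its recess with even margins on all sides. I nudge it +1 mm in x and lower it.

{"method": "move_arm", "body": {
  "plan": [0.02,0,0,0,0,0,0.02,0,-0.06,0,0,0,0.02,0,-0.12,0,0,0,0.02,0,-0.18,0,0,0,0.02,0,-0.18,0,0,0]
}}

```text
time_s: 26.12
eef_pos: [0.4864, -0.0174, 0.0939]
eef_rot: [-0.0, 0.702, 0.712, -0.0]
wrist_force: [-6.4, 1.2, 11.8]
opening: 0.123
grasp_force: 64.3
```

{"method": "move_arm", "body": {
  "plan": [0,0,0.03,0,0,0,0,0,0.03,0,0,0,0,0,0.03,0,0,0,0,0,0.03,0,0,0,0,0,0.6,0,0,0,0,0,1.6,0,0,0,0,1,2.6,0,0,0,0,2,2.6,0,0,0,0,3,2.6,0,0,0,0,4,2.6,0,0,0],
  "grip": 30
}}

```text
time_s: 27.38
eef_pos: [0.4865, 0.1841, 0.2231]
eef_rot: [0.0, 0.703, 0.712, 0.0]
wrist_force: [0.4, 0.4, -1.0]
opening: 0.353
grasp_force: 0.0
```

Run:
```python
from h import *
t=shot('top');s=shot('scene');print(ctrl.get_obs()['eef_pos'],ctrl.get_obs()['wrist_force'])
b=cv2.resize(s['bgr'][120:240,240:400],(640,480),interpolation=cv2.INTER_CUBIC)
cv2.imwrite('pics/chk9.png',b)
```

```text
[0.48580762 0.18663688 0.22278543] [-0.46619866 -1.41213991 -0.35681071]
```

View pics/chk9.png

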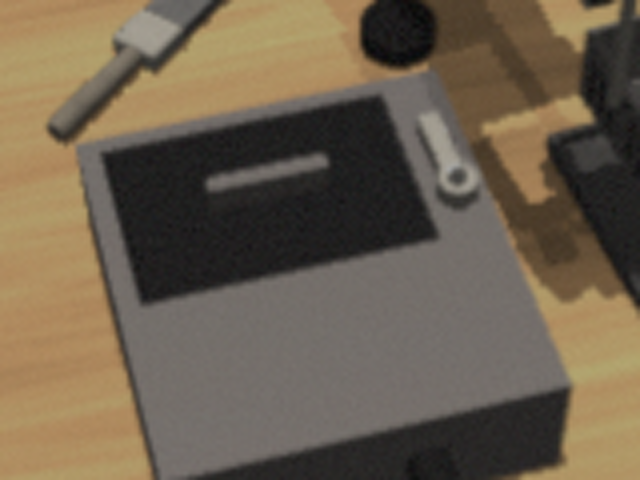

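The cover is seated flush in its recess and the turnbutton is still open. I position the shut fingers on the turnbutton's left side.

{"method": "move_arm", "body": {
  "plan": [-0.21,-0.85,0,0,0,0,-0.21,-0.85,0,0,0,0,-0.21,-0.85,0,0,0,0,-0.21,-0.85,0,0,0,0],
  "grip": 0
}}

```text
time_s: 27.98
eef_pos: [0.4762, 0.1401, 0.2228]
eef_rot: [0.0, 0.703, 0.712, 0.0]
wrist_force: [-0.0, 0.9, -0.3]
opening: 0.004
grasp_force: 0.0
```

{"method": "move_arm", "body": {
  "plan": [0,0,-1,0,0,0,0,0,-2,0,0,0,0,0,-2.5,0,0,0,0,0,-2.5,0,0,0,0,0,-2.5,0,0,0]
}}

```text
time_s: 28.6
eef_pos: [0.4771, 0.1403, 0.099]
eef_rot: [0.001, 0.702, 0.712, 0.001]
wrist_force: [1.2, 0.7, 0.4]
opening: 0.002
grasp_force: 0.0
```

{"method": "move_arm", "body": {
  "plan": [0,-0.38,0,0,0,0,-0.06,-0.53,0,0,0,0,-0.114,-0.67,0,0,0,0,-0.13,-0.86,0,0,0,0,-0.1,-1.04,0,0,0,0,0,-1.24,0,0,0,0,0.1,-1.41,0,0,0,0,0.27,-1.54,0,0,0,0,0.45,-1.66,0,0,0,0,0.45,-1.66,0,0,0,0]
}}

```text
time_s: 29.85
eef_pos: [0.4995, 0.0564, 0.0978]
eef_rot: [0.0, 0.703, 0.711, 0.0]
wrist_force: [-0.2, -0.4, -0.0]
opening: 0.0
grasp_force: 0.0
```

Run:
```python
from h import *
t=shot('top');s=shot('scene');print(ctrl.get_obs()['eef_pos'],ctrl.get_obs()['wrist_force'])
b=cv2.resize(s['bgr'][60:260,240:500],(780,600),interpolation=cv2.INTER_CUBIC)
cv2.imwrite('pics/chk10.png',b)
```

```text
[0.49860084 0.05696198 0.09763755] [-0.66102488 -0.57105226  0.37280647]
```

View pics/chk10.png

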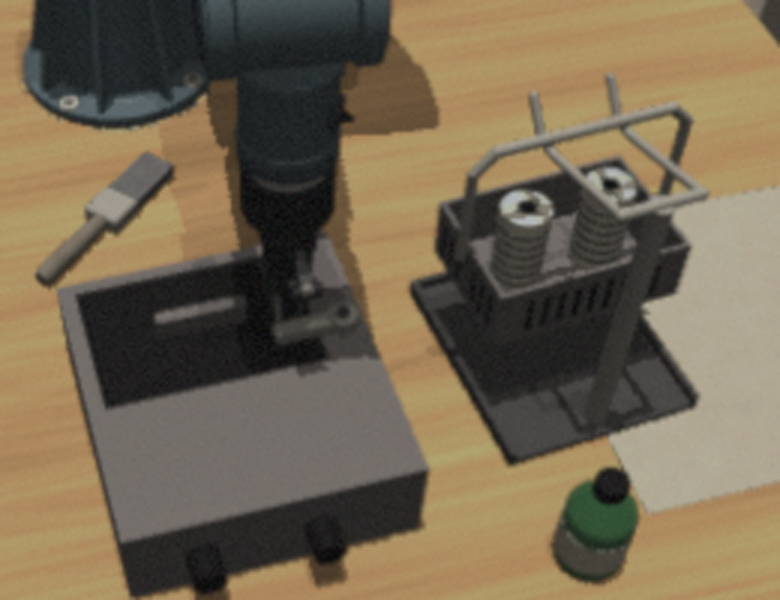

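The turnbutton is now across the cover. I back off and clear the view to measure its angle.

{"method": "move_arm", "body": {
  "plan": [-0.25,0,0,0,0,0,-0.25,0,0.8,0,0,0,-0.25,0,2,0,0,0,-0.25,-1,3,0,0,0,-0.25,-2,3,0,0,0,-0.25,-3,3,0,0,0,-0.25,-4,3,0,0,0,-0.25,-5,3,0,0,0,-0.25,-6,3,0,0,0,-0.25,-6,3,0,0,0]
}}

```text
time_s: 31.2
eef_pos: [0.4849, -0.2454, 0.2474]
eef_rot: [-0.0, 0.704, 0.71, -0.0]
wrist_force: [0.1, 0.6, -0.1]
opening: -0.001
grasp_force: 0.0
```

Run:
```python
from h import *
t=shot('top');b=cv2.resize(t['bgr'][165:305,170:370],(800,560),interpolation=cv2.INTER_CUBIC)
cv2.imwrite('pics/chk11.png',b)
g=t['bgr'][225:275,270:320].min(2); m=(g>105).astype(np.uint8)
n,l,st,ce=cv2.connectedComponentsWithStats(m)
for i in range(1,n):
    if st[i,4]>25:
        p=np.argwhere(l==i)[:,::-1]+[270,225]; P=plane(t,p,.107)[:,:2]
        w=np.linalg.svd(P-P.mean(0))[2][0]; print(st[i],P.mean(0),w,np.degrees(np.arctan2(w[1],w[0])))
k=plane(t,np.array([[313,161],[497,158],[498,286],[314,288]])/2.6+[170,165],.09)
```

```text
[  6   0  29  50 677] [0.49172444 0.09695422] [-0.99528934  0.0969491 ] 174.4364868862913
```

View pics/chk11.png

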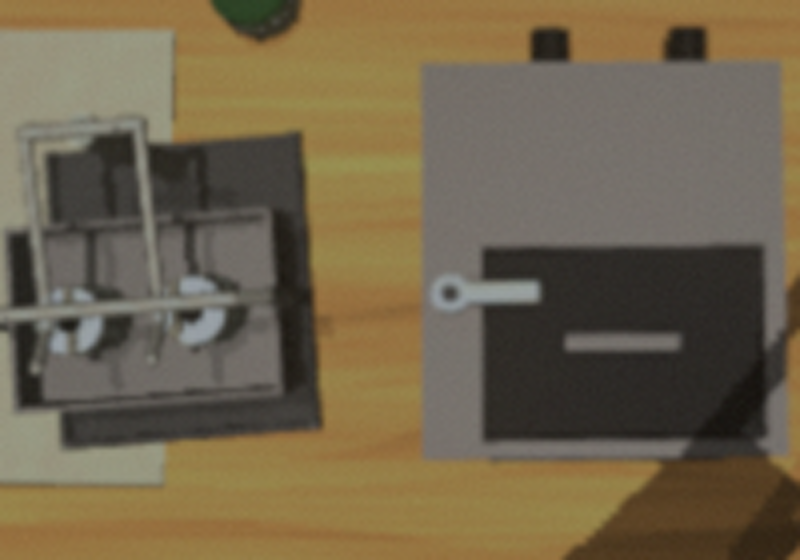

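The turnbutton is square over the cover's edge: its axis runs from (450,292) to (541,291) in the crop, parallel to the cover's edge. The cover is flush and the basket hangs on both hook arms. The arm is clear of everything, so I hand in.

```bash
python3 -c "
from bench import ctrl
print(ctrl.hand_in())"
```

```text
the job is handed in; nothing more can be done
None
```

I handed the job in at about 31 s of simulated time: both cartridges are in the basket hanging on both arms of the hook, the cover is flush in its recess, and the turnbutton is square across it. The hand-in returned no verdict, so this rests on the last pictures.

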